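Test the shaker's emergency stop and reset it

ROBOT

A 6-joint arm with a two-finger parallel gripper is mounted at the origin on the work surface. World frame = base frame: x ahead of the robot, y to its left, z up, the work surface at z = 0. Lengths are in m, angles in degrees, forces in N, time in s.
With the tool pointing down it reaches from about 0.25 to 0.725 m from the base axis. Payload 9.7 kg.
Tool frame: the origin (TCP) lies at the very end of the fingers, on their centre line; the grasp point (between the pads) lies 19 mm behind it (bot.grip_point_offset is the distance from the TCP to the grasp point, in m); y points along the fingers, x is the direction in which the jaws open and shut, and the axes are right-handed (so a half turn about y gives the same grasp; the last joint's range is limited). The gripper opens to 85 mm and grips with 20 to 120 N. Pads are 22 mm wide; open, the fingers measure 114 mm over their backs; the gripper's body (76 mm by 85 mm) begins 54 mm behind the grasp point. The pads swing forward as they close: fully open they stand 13 mm farther back than shut.
Start: joints at [-75, 4.979, 10.078, 95.1, 0, 90], TCP at [0.142, -0.531, 0.231] pointing down, gripper open.
Joint ranges: [-179.16, 179.16], [-48.56, 103.87], [-65.8, 70.77], [-126.05, 130.52], [-82.76, 87.17], [-180, 180]. Speed limits (degrees/s): [127.2, 127.2, 147.25, 180, 180, 180].

INTERFACE

Orientations are given as [roll, pitch, yaw] about the fixed x, y, z axes, in that order (R = Rz(yaw) Ry(pitch) Rx(roll)).
In Python, from workcell import bot gives the robot as it stands.
- The arm moves only by the shell command python3 -m inch 'ROWS' [FORCE]. ROWS is JSON, a list of rows, each a list of 3 entries, a list of its own where there are three numbers: the shift along the tool's x, y, z in mm, then the turn, a rotation vector about the tool's x, y, z in rad, then the finger opening in mm, from 0 to 85.4. In form: [[[x, y, z], [ax, ay, az], grip], ...]. A call has 1 to 20 rows; each row is the pose to reach, as a shift and turn from the pose measured when the call began, along the tool's axes at that moment; what a row does not reach only later rows make up. A row lasts 1/10 s, in which the tool goes at most 50 mm and 8.59 degrees, less where a joint would pass 70% of its speed; a pose out of reach is approached as far as the arm can. A call with a gripper value outside its range is refused whole. The fingers move at their own pace and stop on an object; FORCE is the grip in N (left out, the last holds). Time passes only in rows, so rows that repeat a pose let the fingers close. It gives the time, the measured TCP pose, the force and the opening at its end, in the units of the state.
- bot.get_obs(): the state, without advancing time (a new reading comes with each control period).
- bot.camera(name): name is "scene" or "top" or "wrist"; returns a dict with "frame" (480x640x3 uint8, red, green, blue), "mtx" (3x3 intrinsics, pixels), "origin" and "orientation" of the camera in the world. Camera axes: x right, y down, z forward; pixel columns grow to the right and rows downward; lengths in m; the calibration is good to about 2 mm. A picture is of the moment at which its call begins. There is no depth.
- bot.job_done(): hands the job in, once; it reports no verdict.
Trained networks look in a picture, given as the dict that the camera call returned (one of the last four; its "shot" number tells which), for a name from the list of things; names that differ only in an ending like _2 or _b are one class to them, and where a whole thing is asked for, a point or a joint stands for the part that bears it (a point fixed in the world has none). Each returns a list of dicts, best first, with "confidence" (0 to 1); they miss things now and then, are a little off and sometimes report something else, mostly with a low value. They report only what shows in the picture. A call takes as long as a camera call. They do not tell look-alikes from the thing itself.
- bot.search_frame(picture, name): "box" ([left, top, right, bottom] in pixels, round what is visible of it).
- bot.cut_out(picture, name): "region" (480x640 bool, what is visible of it) and "box" ([left, top, right, bottom] in pixels, round what is visible of it).
The state is a dict: "time": time; "q": joint angles; "qd": joint speeds; "joint_efforts": joint torques, N m; "ee_pos": TCP position; "tcp_rot": TCP orientation; "wrist_force": force on the tool from outside, world axes, zero at the start; "torque": the same for the moment, N m; "opening": finger opening in m.
Only numpy, scipy, OpenCV 4.12 (cv2) and the standard library are available. Lean on these libraries where they do the work, as an engineer would, in place of code of your own. Each camera call takes 0.05 s, during which the arm holds its last target. There are 200 camera calls.

TASK

Test the emergency stop of the tube shaker: with a fingertip, press the red mushroom head on the yellow stop station in until it stays in by itself and take the finger off it, then push one of its wings round clockwise (seen from above) until the head pops back out. After that press the shaker's green reset button fully in and let it come back. Grip nothing and do not push hard, and leave the bottle, the jar and the tip box standing where they are.

Things in the scene. Friction and masses are not known exactly. Their poses are not given: they have to be found in the camera images.
- station: Stop station, fixed to the bench: grey box with yellow top plate, 110 x 110 mm, top face 62 mm above the bench. Origin: centre of its underside on the bench; z up. At no twist the two wings of the red head lie along its +y and -y axes. A black collar (radius 21 mm) rises to 70 mm around the head's axis, which is the station's z axis.
- stop_top (a point): Centre of the top of the red mushroom head, 110 mm above the bench when the head is out; moves down with it. The cap has radius 26 mm. Press here, straight down: the force rises from 5 N to about 13 N, and the spring lifts the head again unless it has latched.
- wing_left (a point): Point on the red head's wing that lies along the station's +y at no twist, 37 mm from the axis, mid-height of the wing (99 mm above the bench when out, about 89 mm when latched in). Each wing is a straight radial bar 10 mm thick, 12 mm high, from the cap's edge (26 mm from the axis) out to 45 mm, with a white stripe on top. To release, push its side so that it goes clockwise seen from above (at no twist: towards the station's +x).
- wing_right (a point): The same point on the opposite wing, along the station's -y; clockwise takes it at first towards the station's -x.
- stop (a joint): How far the red head is pressed in, m: 0 out, 0.0135 hard bottom. It clicks past a catch at about 0.011 and then stays in by itself at about 0.0096 when the finger leaves. It can be let out only by twisting.
- stop_twist (a joint): Twist of the red head, rad, growing clockwise seen from above: 0 at rest (spring-returned), hard stop at 0.95. It takes 0.03 to 0.08 N m (about 2 N at the wing). A latched head is let go at about 0.6 to 0.7 and pops out 10 mm at once, even against a finger at the wing; left alone, it springs back to 0.
- shaker: Tube shaker, fixed to the bench: white box 180 x 180 mm, 70 mm high, with an aluminium block of capped tubes (up to 120 mm above the bench) on its +x half. Origin: centre of its underside; z up. On the -x part of its top are a display and the green reset button.
- reset_top (a point): Centre of the top of the green reset button (radius 14 mm in a grey ring), at (-60, 45) mm in the shaker's x, y and 92 mm above the bench when out. Pressed straight down.
- reset (a joint): How far the green button is pressed in, m: 0 out, 0.006 fully in (about 5 N); it springs back.
- bottle: Loose amber bottle with a blue cap, radius 28 mm, 130 mm high, standing. Origin: centre of its underside. Leave alone.
- jar: Loose white jar with a red lid, radius 22 mm, 60 mm high, standing beside the stop station. Origin: centre of its underside. Leave alone.
- tipbox: Loose blue and white pipette tip box, 60 x 90 mm, 48 mm high. Origin: centre of its underside. Leave alone.
Things that resemble listed ones, but are neither listed nor needed, are in the scene too. There is more than one size of the station; the job needs the smallest.

How it is judged:
By the outcome, as a careful person would: the job done as asked, in the order asked, and still so for the second after the job is handed in, with the robot touching nothing.
It also fails if it takes over 70 s, if anything falls off the work surface, if the arm or the gripper's body presses on something with over 40 N, if the wrist force passes 120 N, or if a joint passes its speed limit or range.

## Working session

There is one attempt and no reset: what is moved stays moved. The work goes in short steps, Python scripts to look and compute and a shell command to move; the robot and the scene stay as the last step left them, time stands still between calls to the robot, and variables do not carry over. Pictures are saved under pics/ and viewed, about 8 in all and at most 12, crops included, and the job is handed in when it is done.

```bash
ls; mkdir -p pics; python3 - <<'E'
from workcell import bot
import cv2
o=bot.get_obs();print(o)
for n in("top","scene"):
    p=bot.camera(n);cv2.imwrite(f"pics/{n}0.png",p["frame"][:,:,::-1]);print(n,p["mtx"],p["origin"],p["orientation"])
    for t in("station","stop_top","wing_left","wing_right","shaker","reset_top","jar","bottle","tipbox"):
        print(t,[(round(d["confidence"],2),[round(float(x)) for x in d["box"]]) for d in bot.search_frame(p,t)])
E
```

```text
pics
{'time': 0.0, 'q': array([-7.50020419e+01,  5.01019724e+00,  1.00355987e+01,  9.51003950e+01,
       -2.00261667e-03,  8.99989705e+01]), 'qd': array([ 0.01395271, -0.10168371,  0.00372577,  0.02137803, -0.0358378 ,
        0.04972967]), 'joint_efforts': array([ 1.78239621e-03, -5.20398259e+01,  4.64796174e+01,  1.66665047e-02,
        2.26756156e-04, -3.13314183e-05]), 'ee_pos': array([ 0.14226244, -0.53104484,  0.23060199]), 'tcp_rot': array([-9.00020013e+01,  7.49936006e-02, -7.50010124e+01]), 'wrist_force': array([ 0.08476609, -0.60987272,  0.51514137]), 'torque': array([ 0.04223611, -0.01135476,  0.02939222]), 'opening': 0.0853007628309103}
top [[452.81874378   0.         322.35107712]
 [  0.         452.81874378 233.46544717]
 [  0.           0.           1.        ]] [ 0.34479242 -0.10926645  0.97618696] [-168.08162523   -0.18873469  -88.60170575]
station [(0.86, [372, 204, 448, 274]), (0.83, [344, 290, 448, 398]), (0.79, [468, 188, 581, 288]), (0.24, [395, 221, 437, 246])]
stop_top [(0.86, [366, 326, 435, 367]), (0.8, [512, 211, 577, 248]), (0.64, [396, 220, 438, 246]), (
[... 614 characters left out ...]
    0.           1.        ]] [0.93001595 0.67392427 0.78711423] [-128.67720995    0.62318026  150.71208174]
station [(0.93, [231, 187, 301, 248]), (0.85, [313, 149, 405, 234]), (0.81, [180, 128, 273, 203]), (0.36, [379, 239, 428, 292])]
stop_top [(0.93, [336, 147, 386, 170]), (0.63, [250, 186, 281, 202])]
wing_left [(0.79, [203, 122, 240, 142]), (0.75, [248, 182, 281, 203]), (0.62, [342, 146, 383, 169])]
wing_right [(0.97, [204, 123, 244, 143]), (0.93, [336, 149, 383, 172]), (0.66, [250, 183, 284, 202])]
shaker [(0.74, [306, 333, 469, 480])]
reset_top [(0.83, [430, 373, 448, 390])]
jar [(0.66, [234, 230, 255, 263])]
bottle [(0.78, [326, 253, 356, 311])]
tipbox [(0.85, [378, 241, 425, 291])]
```

View pics/top0.png

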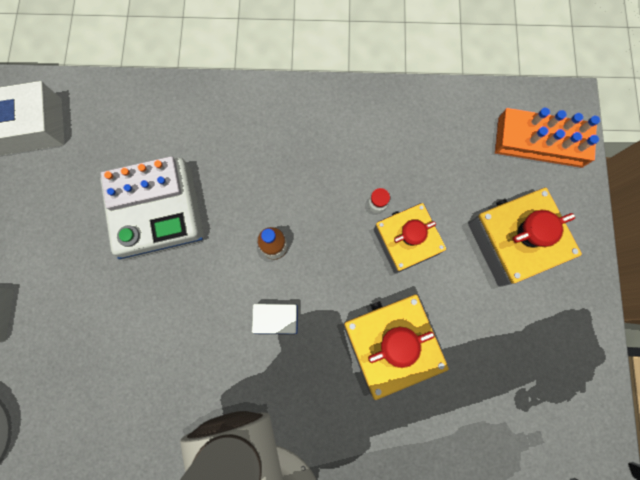

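```bash
cat >h.py <<'E'
import numpy as np
from scipy.spatial.transform import Rotation as R
def ray(p,u,v):
    d=R.from_euler('xyz',p["orientation"],degrees=True).as_matrix()@np.linalg.inv(p["mtx"])@[u,v,1]
    return np.array(p["origin"]),d
def at(p,u,v,z):
    o,d=ray(p,u,v);return o+d*(z-o[2])/d[2]
def proj(p,X):
    c=R.from_euler('xyz',p["orientation"],degrees=True).as_matrix().T@(np.array(X)-p["origin"])
    q=p["mtx"]@c;return q[:2]/q[2]
E
python3 - <<'E'
from workcell import bot
import cv2,numpy as np
from h import *
a=cv2.imread("pics/top0.png")
p=bot.camera("top")
np.set_printoptions(precision=4,suppress=True)
for (x0,y0,x1,y1) in ((372,204,448,274),(344,290,448,398),(468,188,581,288)):
    print("size",at(p,x1,y1,.062)-at(p,x0,y0,.062))
c1=cv2.resize(a[180:285,350:470],None,fx=5,fy=5,interpolation=cv2.INTER_CUBIC)
cv2.imwrite("pics/crop1.png",c1)
c2=cv2.resize(a[150:270,90:215],None,fx=5,fy=5,interpolation=cv2.INTER_CUBIC)
cv2.imwrite("pics/crop2.png",c2)
E
```

```text
size [-0.1432 -0.1543  0.    ]
size [-0.2013 -0.2024  0.    ]
size [-0.205  -0.2191  0.    ]
```

View pics/crop1.png

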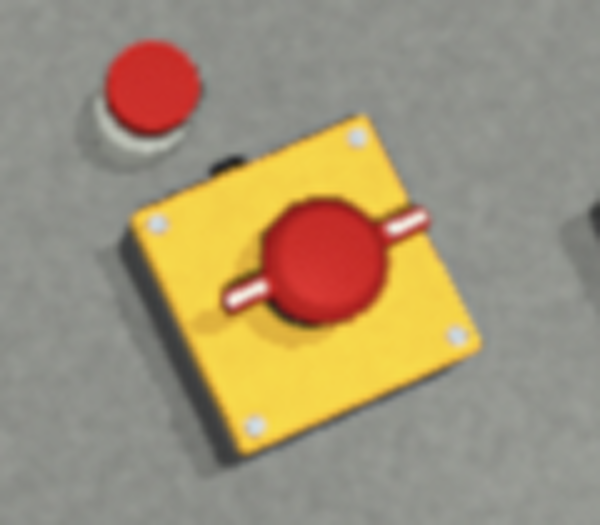

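View pics/crop2.png

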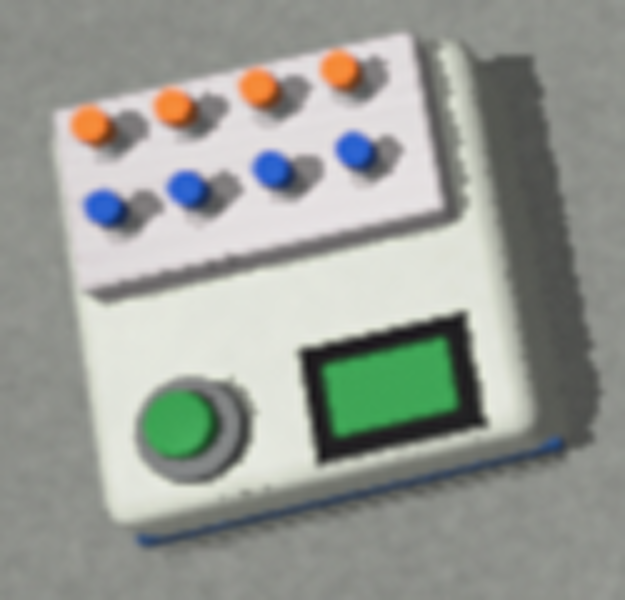

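The top view shows three stop stations, with heads at about (414,232), (401,347) and (543,229). The one at (414,232) is the smallest (roughly 110 mm against 150 mm plates) and has the jar beside it at (380,198), so it is the one meant. The crop confirms this: wings go from (394,240) to (436,223). The shaker's green button is at (126,235).

```bash
python3 - <<'E'
from workcell import bot
import cv2,numpy as np
from h import *
np.set_printoptions(precision=4,suppress=True)
p=bot.camera("top");s=bot.camera("scene")
f=lambda u,v,o:((u-2)/5+o[0],(v-2)/5+o[1])
C=[at(p,*f(u,v,(350,180)),.062) for u,v in((365,115),(482,345),(243,457),(133,215))]
C=np.array(C);print("corners",C,C.mean(0),[np.linalg.norm(C[i]-C[i-1]) for i in range(4)])
w=[at(p,*f(u,v,(350,180)),.105) for u,v in((430,215),(222,300))];print("wings",w,(w[0]+w[1])/2,np.linalg.norm(w[0]-w[1]))
print("yaw",np.degrees(np.arctan2(*(w[1]-w[0])[1::-1])),np.degrees(np.arctan2(*(C[3]-C[0])[1::-1])))
print("cap",at(p,*f(325,260,(350,180)),.105))
b=at(p,*f(180,423,(90,150)),.092);print("button",b)
print("jar",at(p,*f(153,87,(350,180)),.06),"bottle",at(p,268,235,.13),"tip",at(p,275,318,.048))
print("big stations heads",at(p,401,347,.15),at(p,543,229,.15))
for X in (list(C.mean(0)[:2])+[.11],b): print("scene px",proj(s,X))
for n in("reset_top","stop_top"):
  for d in bot.cut_out(s,n)[:4]:
    m=cv2.moments(d["region"].astype(np.uint8),True);print(n,d["confidence"],m["m10"]/m["m00"],m["m01"]/m["m00"],d["box"])
T=R.from_euler('xyz',bot.get_obs()["tcp_rot"],degrees=True).as_matrix();print(T)
g=s["frame"][120:270,180:410,::-1];cv2.imwrite("pics/sc.png",cv2.resize(g,None,fx=3.4,fy=3.4,interpolation=cv2.INTER_CUBIC))
E
```

```text
corners [[ 0.6091 -0.3159  0.062 ]
 [ 0.5124 -0.3618  0.062 ]
 [ 0.4638 -0.2633  0.062 ]
 [ 0.5636 -0.2187  0.062 ]] [ 0.5372 -0.2899  0.062 ] [np.float64(0.10734924647044894), np.float64(0.10704088202527759), np.float64(0.10985900006084141), np.float64(0.10931122519780306)]
wings [array([ 0.5563, -0.331 ,  0.105 ]), array([ 0.5199, -0.2485,  0.105 ])] [ 0.5381 -0.2898  0.105 ] 0.09023238651030897
yaw 113.75581942235685 115.08104221830932
cap [ 0.537  -0.2892  0.105 ]
button [0.5201 0.2842 0.092 ]
jar [ 0.6197 -0.2274  0.06  ] bottle [ 0.5178 -0.0041  0.13  ] tip [ 0.3643 -0.0164  0.048 ]
big stations heads [ 0.3171 -0.2521  0.15  ] [ 0.5381 -0.5204  0.15  ]
scene px [264.4082 187.4895]
scene px [435.2695 374.86  ]
reset_top 0.85 436.7211895910781 380.1524163568773 [425.6, 370.5, 448.9, 391.4]
reset_top 0.38 402.4673913043478 264.86892583120203 [377.8, 241.8, 428.2, 291.6]
stop_top 0.83 360.5351506456241 158.55236728837878 [334.2, 145.2, 382.5, 169.5]
stop_top 0.7 265.1691919191919 192.989898989899 [250.9, 186.3, 279.2, 202.3]
stop_top 0.64 222.18571428571428 133.27857142857144 [206.0, 123.6, 242.1, 143.8]
[[ 0.2588 -0.      0.9659]
 [-0.9659  0.      0.2588]
 [-0.     -1.     -0.    ]]
```

View pics/sc.png

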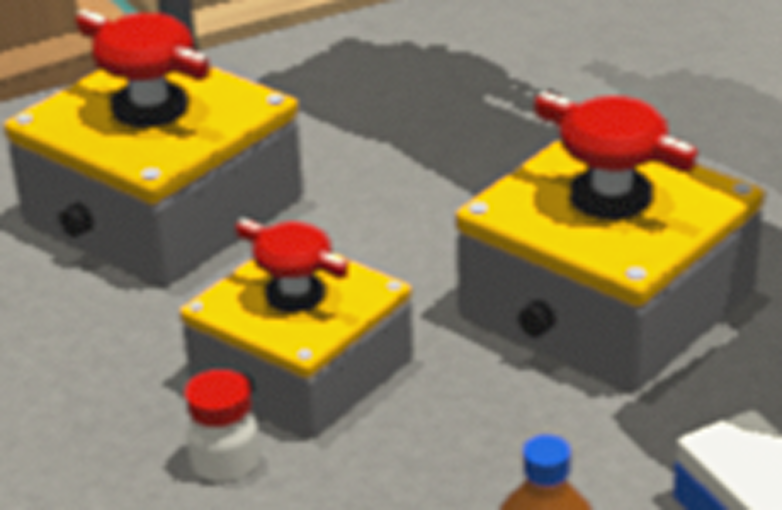

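Two independent views agree: head axis at (0.5375, −0.2895), plate sides of 107–110 mm, wing span of 90 mm, and reach of 0.61 m. The scene crop shows the small station (head near crop (290,250)) with the jar beside it. I'll use the wing at 114°. First I move above the head with closed fingers, with the tool x axis along that wing's clockwise tangent (24.4°).

```bash
python3 -m inch '[[[-10,0,30],[0,-0.1,0],0],[[-22,0,70],[0,-0.25,0],0],[[-34,0,110],[0,-0.4,0],0],[[-46,0,150],[0,-0.55,0],0],[[-58,0,190],[0,-0.7,0],0],[[-70,0,230],[0,-0.85,0],0],[[-82,5,270],[0,-1.0,0],0],[[-94,10,310],[0,-1.15,0],0],[[-106,15,350],[0,-1.3,0],0],[[-118,20,390],[0,-1.45,0],0],[[-125,25,425],[0,-1.6,0],0],[[-131,30,444],[0,-1.735,0],0],[[-131,35,444],[0,-1.735,0],0],[[-131,40,444],[0,-1.735,0],0],[[-131,50,444],[0,-1.735,0],0],[[-131,60,444],[0,-1.735,0],0],[[-131,60,444],[0,-1.735,0],0],[[-131,60,444],[0,-1.735,0],0]]' 20
cat >s.py <<'E'
from workcell import bot
import numpy as np,sys
from h import *
np.set_printoptions(precision=4,suppress=True)
o=bot.get_obs();T=R.from_euler('xyz',o["tcp_rot"],degrees=True).as_matrix()
print(o["time"],o["ee_pos"],o["tcp_rot"],"F",o["wrist_force"],o["torque"],"open",o["opening"],"q",o["q"])
c=np.array([.5375,-.2895]); r=o["ee_pos"][:2]-c;print("polar r,ang",np.hypot(*r),np.degrees(np.arctan2(r[1],r[0])),"toolx ang",np.degrees(np.arctan2(T[1,0],T[0,0])))
if len(sys.argv)>1: print("to target mm (tool)",1000*T.T@(np.array(eval(sys.argv[1]))-o["ee_pos"]))
E
python3 s.py "(.5375,-.2895,.110)"; python3 - <<'E'
from workcell import bot
import cv2
a=bot.camera("top")["frame"][:,:,::-1][150:300,330:510];b=bot.camera("wrist")["frame"][:,:,::-1]
a=cv2.resize(a,(400,333));b=cv2.resize(b,(400,300));b=cv2.copyMakeBorder(b,0,33,0,0,0)
cv2.imwrite("pics/m1.png",cv2.hconcat([a,b]))
E
```

```text
time: 3.05
ee_pos: [0.5367, -0.2901, 0.1712]
tcp_rot: [-90.0, 0.0, 24.3]
wrist_force: [0.1, 0.4, -0.4]
opening: 0.0001
3.05 [ 0.5367 -0.2901  0.1712] [-89.9835   0.0145  24.339 ] F [ 0.0842  0.4446 -0.4018] [ 0.008  -0.0286  0.0162] open 9.752480473522604e-05 q [-28.3905  12.5268  11.8958  89.3909  -0.0015  37.2704]
polar r,ang 0.0009754108565273164 -141.60999664889025 toolx ang 24.339033827305002
to target mm (tool) [ 0.9617 61.1833  0.2192]
```

View pics/m1.png

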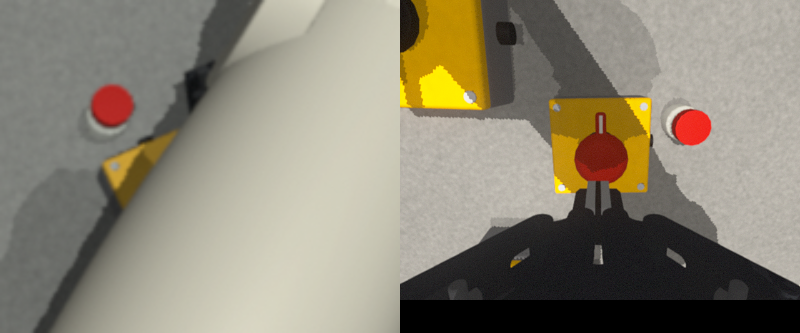

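The wrist view shows the closed fingers centred on the red head at (600,158), with the wing stripe straight behind it at (600,122), so the tool is aligned. Next I lower to first contact.

```bash
python3 -m inch '[[[1,15,0],[0,0,0],0],[[1,30,0],[0,0,0],0],[[1,45,0],[0,0,0],0],[[1,55,0],[0,0,0],0],[[1,59,0],[0,0,0],0],[[1,62,0],[0,0,0],0],[[1,65,0],[0,0,0],0],[[1,65,0],[0,0,0],0]]'
```

```text
time: 3.95
ee_pos: [0.5381, -0.2896, 0.1077]
tcp_rot: [-90.1, -0.0, 24.4]
wrist_force: [-3.8, 2.1, 5.3]
opening: -0.0004
```

```bash
python3 -m inch '[[[0,2,0],[0,0,0],0],[[0,4,0],[0,0,0],0],[[0,6,0],[0,0,0],0],[[0,8,0],[0,0,0],0],[[0,9,0],[0,0,0],0],[[0,10,0],[0,0,0],0],[[0,10,0],[0,0,0],0]]'
```

```text
time: 4.65
ee_pos: [0.5387, -0.2899, 0.0993]
tcp_rot: [-90.2, -0.1, 24.4]
wrist_force: [-1.8, 0.7, 6.1]
opening: -0.0003
```

```bash
python3 -m inch '[[[0,1,0],[0,0,0],0],[[0,2,0],[0,0,0],0],[[0,3,0],[0,0,0],0],[[0,3,0],[0,0,0],0]]'
```

```text
time: 5.05
ee_pos: [0.539, -0.29, 0.0978]
tcp_rot: [-90.2, -0.2, 24.4]
wrist_force: [-2.7, 1.3, 8.3]
opening: -0.0002
```

```bash
python3 -m inch '[[[0,-2,0],[0,0,0],0],[[0,-4,0],[0,0,0],0],[[0,-6,0],[0,0,0],0],[[0,-6,0],[0,0,0],0]]'; python3 -m inch '[[[0,-10,0],[0,0,0],0],[[0,-25,0],[0,0,0],0],[[0,-40,0],[0,0,0],0],[[0,-50,0],[0,0,0],0],[[0,-50,0],[0,0,0],0]]'; python3 s.py; python3 - <<'E'
from workcell import bot
import cv2
s=bot.camera("scene")
b=bot.camera("wrist")["frame"][:,:,::-1]
a=cv2.resize(s["frame"][170:270,210:330,::-1],(400,333));b=cv2.resize(b,(400,300));b=cv2.copyMakeBorder(b,0,33,0,0,0)
cv2.imwrite("pics/m2.png",cv2.hconcat([a,b]))
E
```

```text
time: 5.45
ee_pos: [0.5392, -0.2901, 0.1042]
tcp_rot: [-90.3, -0.2, 24.4]
wrist_force: [0.3, -0.2, 1.1]
opening: -0.0003
time: 5.95
ee_pos: [0.5398, -0.2904, 0.1567]
tcp_rot: [-90.4, -0.3, 24.4]
wrist_force: [0.7, 0.1, 0.0]
opening: -0.0001
5.95 [ 0.5398 -0.2904  0.1567] [-90.4276  -0.3461  24.3755] F [0.6956 0.1186 0.0302] [ 0.0461  0.0044 -0.0111] open -7.823920413928159e-05 q [-28.2904  12.2329   9.9553  87.1725   0.0159  37.3355]
polar r,ang 0.002466442870224782 -22.295160135302154 toolx ang 24.375526971219173
```

View pics/m2.png

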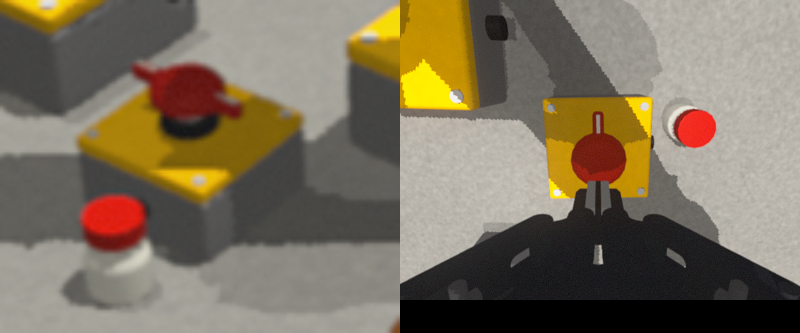

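The scene crop shows the head sitting down on its collar (no grey stem visible), and the force was about 1 N at z = 104 mm, so it has latched. Next I compute the start pose beside the wing.

```bash
python3 s.py "tuple(np.array([.5375,-.2895])+.043*np.array([np.cos(np.radians(114.4)),np.sin(np.radians(114.4))])-.032*np.array([np.cos(np.radians(24.4)),np.sin(np.radians(24.4))]))+(.085,)"
```

```text
6.05 [ 0.5391 -0.2901  0.1543] [-90.2905  -0.237   24.3776] F [ 0.8449  0.4041 -0.0659] [ 0.0565 -0.0415  0.0427] open -0.00019984382779042508 q [-28.29    12.2978   9.7695  87.0969   0.0123  37.3331]
polar r,ang 0.001686337864218068 -19.974343404718574 toolx ang 24.377630369663766
to target mm (tool) [-33.5092  68.985   44.5167]
```

```bash
python3 -m inch '[[[-17,0,22],[0,0,0],0],[[-34,0,45],[0,0,0],0],[[-34,10,45],[0,0,0],0],[[-34,25,45],[0,0,0],0],[[-34,40,45],[0,0,0],0],[[-34,55,45],[0,0,0],0],[[-34,65,45],[0,0,0],0],[[-34,69,45],[0,0,0],0],[[-34,69,45],[0,0,0],0]]'; python3 s.py; python3 - <<'E'
from workcell import bot
import cv2
s=bot.camera("scene")
b=bot.camera("wrist")["frame"][:,:,::-1]
a=cv2.resize(s["frame"][170:270,210:330,::-1],(400,333));b=cv2.resize(b,(400,300));b=cv2.copyMakeBorder(b,0,33,0,0,0)
cv2.imwrite("pics/m3.png",cv2.hconcat([a,b]))
E
```

```text
time: 6.95
ee_pos: [0.4898, -0.2632, 0.0841]
tcp_rot: [-90.2, -0.2, 24.4]
wrist_force: [-0.8, -0.2, 0.3]
opening: 0.0002
6.95 [ 0.4898 -0.2632  0.0841] [-90.2352  -0.1967  24.376 ] F [-0.7809 -0.2078  0.2825] [ 0.0226 -0.0128 -0.0005] open 0.00024368844051564058 q [-28.2617   5.158   -5.9974  78.5382   0.0136  37.3627]
polar r,ang 0.054462496436922324 151.15830913218267 toolx ang 24.375975951346014
```

View pics/m3.png

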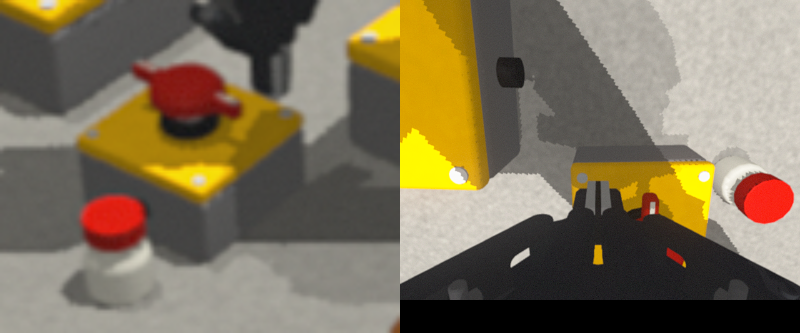

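The finger stands beside the wing (wing at (650,207) in the wrist picture), clear of the plate and the cap. I now make contact and follow the arc clockwise to about 0.5 rad.

```bash
python3 -m inch '[[[8,0,0],[0,0,0],0],[[13,0,0],[0,0,0],0],[[17.6,0,0],[0,0,0],0],[[19.8,0,0.7],[0,0.05,0],0],[[22,0,1.3],[0,0.1,0],0],[[24.3,0,1.7],[0,0.15,0],0],[[26.6,0,2.1],[0,0.2,0],0],[[28.9,0,2.3],[0,0.25,0],0],[[31.2,0,2.5],[0,0.3,0],0],[[33.5,0,2.5],[0,0.35,0],0],[[35.8,0,2.4],[0,0.4,0],0],[[38,0,2.2],[0,0.45,0],0],[[40.3,0,1.9],[0,0.5,0],0],[[40.3,0,1.9],[0,0.5,0],0]]'; python3 s.py; python3 - <<'E'
from workcell import bot
import cv2
s=bot.camera("scene")
b=bot.camera("wrist")["frame"][:,:,::-1]
a=cv2.resize(s["frame"][170:270,210:330,::-1],(400,333));b=cv2.resize(b,(400,300));b=cv2.copyMakeBorder(b,0,33,0,0,0)
cv2.imwrite("pics/m4.png",cv2.hconcat([a,b]))
E
```

```text
time: 8.45
ee_pos: [0.5267, -0.2448, 0.0858]
tcp_rot: [-90.2, -0.4, -4.3]
wrist_force: [-0.1, -0.7, -0.6]
opening: 0.0001
8.45 [ 0.5267 -0.2448  0.0858] [-90.1591  -0.3998  -4.2853] F [-0.0693 -0.6972 -0.599 ] [ 0.0455  0.0167 -0.0228] open 5.060712721470103e-05 q [-24.9271   8.36    -2.3055  78.9044  -0.0079  69.3588]
polar r,ang 0.04595641920589584 103.59448813418362 toolx ang -4.285299032025081
```

View pics/m4.png

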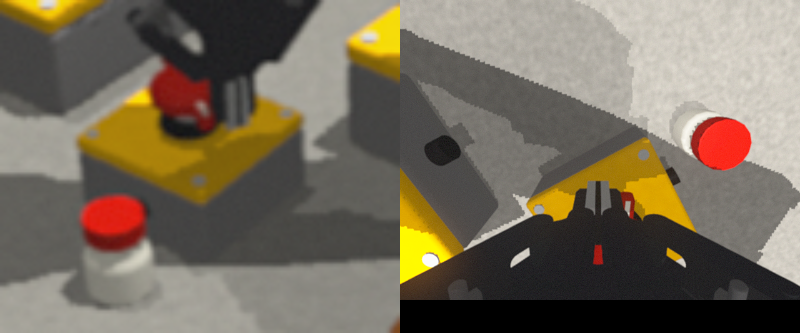

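Wing is following the finger (wing at (628,205) in the wrist view, touching). I continue along the arc.

```bash
python3 -m inch '[[[2.2,0,0.7],[0,0.05,0],0],[[4.4,0,1.2],[0,0.1,0],0],[[6.7,0,1.6],[0,0.15,0],0],[[9,0,1.9],[0,0.2,0],0],[[9,0,1.9],[0,0.2,0],0]]'; python3 s.py; python3 - <<'E'
from workcell import bot
import cv2
s=bot.camera("scene")
b=bot.camera("wrist")["frame"][:,:,::-1]
a=cv2.resize(s["frame"][170:270,210:330,::-1],(400,333));b=cv2.resize(b,(400,300));b=cv2.copyMakeBorder(b,0,33,0,0,0)
cv2.imwrite("pics/m5.png",cv2.hconcat([a,b]))
E
```

```text
time: 9.05
ee_pos: [0.5355, -0.2435, 0.0855]
tcp_rot: [-90.1, -0.4, -15.6]
wrist_force: [-2.2, 1.7, 0.1]
opening: -0.0005
9.05 [ 0.5355 -0.2435  0.0855] [-90.0565  -0.3768 -15.5958] F [-2.2241  1.7326  0.1347] [0.4388 0.3025 0.0739] open -0.0004523178561578515 q [-24.4509   9.4187  -1.1433  79.057    0.0022  81.1451]
polar r,ang 0.0460776826731732 92.51199722833219 toolx ang -15.595833155173267
```

View pics/m5.png

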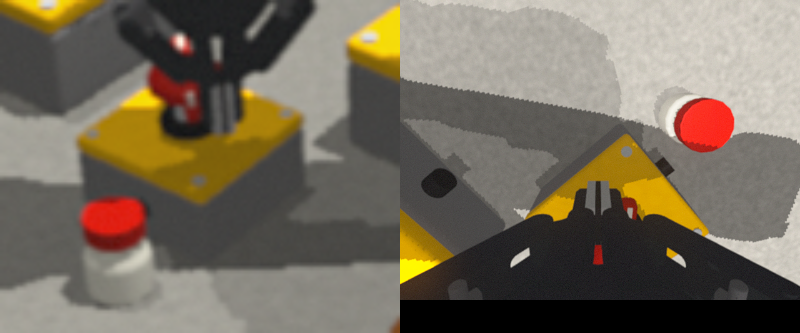

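```bash
python3 -m inch '[[[2.2,0,0.7],[0,0.05,0],0],[[2.2,0,0.7],[0,0.05,0],0]]'; python3 -m inch '[[[2.2,0,0.7],[0,0.05,0],0],[[2.2,0,0.7],[0,0.05,0],0]]';python3 s.py; python3 - <<'E'
from workcell import bot
import cv2
s=bot.camera("scene")
b=bot.camera("wrist")["frame"][:,:,::-1]
a=cv2.resize(s["frame"][170:220,240:300,::-1],(400,333));b=cv2.resize(b[260:380,260:404],(400,333))
cv2.imwrite("pics/m6.png",cv2.hconcat([a,b]))
E
```

```text
time: 9.35
ee_pos: [0.5376, -0.2434, 0.0855]
tcp_rot: [-90.0, -0.4, -18.3]
wrist_force: [-1.6, 1.8, 0.9]
opening: 0.0002
time: 9.55
ee_pos: [0.5399, -0.2433, 0.0855]
tcp_rot: [-90.0, -0.4, -21.1]
wrist_force: [-1.5, 2.9, 1.0]
opening: -0.0002
9.55 [ 0.5399 -0.2433  0.0855] [-90.0157  -0.3698 -21.1093] F [-1.5411  2.8557  0.9814] [0.4008 0.2784 0.0037] open -0.00015226953180662116 q [-24.265    9.9662  -0.5219  79.1418   0.0047  86.8444]
polar r,ang 0.04622061069016557 87.05451831786164 toolx ang -21.10933172696377
```

View pics/m6.png

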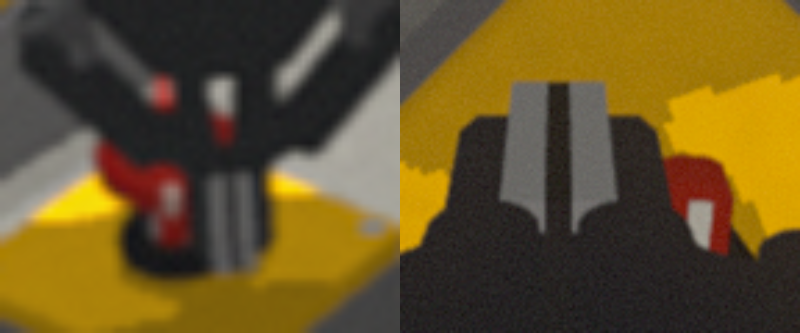

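```bash
cat >w.py <<'E'
from workcell import bot
import cv2
from h import *
s=bot.camera("scene");w=bot.camera("wrist")
c=np.array([.5375,-.2895])
for nm,p in(("scene",s),("wrist",w)):
  f=p["frame"].astype(int);m=((f[:,:,0]>90)&(f[:,:,1]<60)&(f[:,:,2]<60)).astype(np.uint8)
  x0,y0,x1,y1=(240,170,300,225) if nm=="scene" else (340,290,420,380)
  ys,xs=np.nonzero(m[y0:y1,x0:x1]);
  if len(xs): print(nm,"red extents u",xs.min()+x0,xs.max()+x0,"v",ys.min()+y0,ys.max()+y0)
  for up in(0,.0096):
    for t in(0,.5,.6,.7,.8,.9):
      a=np.radians(114.4)-t;u=np.array([np.cos(a),np.sin(a)]);n=np.array([-u[1],u[0]])
      P=[proj(p,list(c+.045*u+k*.005*n)+[z-up]) for k in(1,-1) for z in(.105,.093)]
      print(nm,"latched" if up else "out",t,"tip corners",np.round(P).astype(int).tolist())
E
python3 w.py
```

```text
scene red extents u 255 274 v 181 205
scene out 0 tip corners [[282, 195], [282, 200], [279, 197], [279, 202]]
scene out 0.5 tip corners [[274, 199], [275, 204], [270, 201], [270, 205]]
scene out 0.6 tip corners [[272, 200], [273, 205], [268, 201], [268, 206]]
scene out 0.7 tip corners [[270, 201], [271, 205], [266, 201], [266, 206]]
scene out 0.8 tip corners [[268, 201], [269, 206], [263, 201], [264, 206]]
scene out 0.9 tip corners [[266, 201], [266, 206], [261, 201], [262, 206]]
scene latched 0 tip corners [[282, 199], [282, 203], [279, 201], [280, 206]]
scene latched 0.5 tip corners [[274, 203], [275, 208], [270, 204], [270, 209]]
scene latched 0.6 tip corners [[273, 204], [273, 208], [268, 205], [268, 209]]
scene latched 0.7 tip corners [[271, 204], [271, 209], [266, 205], [266, 210]]
scene latched 0.8 tip corners [[268, 205], [269, 209], [264, 205], [264, 210]]
scene latched 0.9 tip corners [[266, 205], [267, 210], [262, 205], [262, 210]]
wrist red extents u 355 379 v 316 351
wrist out 0 tip corners [[263, 373], [267, 355], [281, 357], [284, 340]]
wrist out 0.5 tip corners [[310, 341], [311, 325], [337, 334], [335, 318]]
wrist out 0.6 tip corners [[322, 337], [321, 321], [349, 332], [346, 317]]
wrist out 0.7 tip corners [[334, 334], [333, 319], [362, 332], [358, 316]]
wrist out 0.8 tip corners [[346, 333], [344, 317], [374, 333], [369, 317]]
wrist out 0.9 tip corners [[359, 332], [355, 316], [386, 334], [381, 319]]
wrist latched 0 tip corners [[266, 359], [270, 343], [283, 343], [286, 328]]
wrist latched 0.5 tip corners [[311, 328], [311, 314], [335, 321], [334, 307]]
wrist latched 0.6 tip corners [[322, 324], [321, 310], [347, 320], [344, 306]]
wrist latched 0.7 tip corners [[333, 322], [331, 308], [359, 319], [355, 306]]
wrist latched 0.8 tip corners [[344, 320], [342, 306], [370, 320], [366, 306]]
wrist latched 0.9 tip corners [[356, 319], [353, 306], [382, 322], [377, 308]]
```

Both views, checked against projections, put the wing at the "out" height (scene lowest row 205 against 206 out and 210 latched; wrist top row 316 against 316 out and 306 latched), with a twist of about 0.85. The head has popped out. I back off tangentially, rise and check again.

```bash
python3 -m inch '[[[-6,0,0],[0,0,0],0],[[-12,0,1],[0,0,0],0],[[-18,0,2],[0,0,0],0],[[-24,0,3],[0,0,0],0],[[-30,0,5],[0,0,0],0],[[-38,0,8],[0,0,0],0],[[-38,-15,8],[0,0,0],0],[[-38,-40,8],[0,0,0],0],[[-38,-70,8],[0,0,0],0],[[-38,-100,8],[0,0,0],0],[[-38,-110,8],[0,0,0],0],[[-38,-110,8],[0,0,0],0]]'; python3 s.py "(.5201,.2842,.17)"; python3 w.py | grep -E "red| 0 tip"; python3 - <<'E'
from workcell import bot
import cv2
s=bot.camera("scene");b=bot.camera("wrist")["frame"][:,:,::-1]
a=cv2.resize(s["frame"][170:270,210:330,::-1],(400,333));b=cv2.copyMakeBorder(cv2.resize(b,(400,300)),0,33,0,0,0)
cv2.imwrite("pics/m7.png",cv2.hconcat([a,b]))
E
```

```text
time: 10.95
ee_pos: [0.5074, -0.2222, 0.1975]
tcp_rot: [-90.0, -0.6, -21.1]
wrist_force: [-0.1, 0.8, -1.2]
opening: -0.0003
10.95 [ 0.5074 -0.2222  0.1975] [-90.027   -0.5754 -21.083 ] F [-0.0668  0.7573 -1.1973] [ 0.0008  0.016  -0.0004] open -0.00028558436904576 q [-23.6542   4.3365   5.644   90.7315  -0.0012  87.4289]
polar r,ang 0.07368853561804134 114.1252392648431 toolx ang -21.08298039404115
to target mm (tool) [-170.5798   25.6115  477.1338]
scene red extents u 249 281 v 186 201
scene out 0 tip corners [[282, 195], [282, 200], [279, 197], [279, 202]]
scene latched 0 tip corners [[282, 199], [282, 203], [279, 201], [280, 206]]
wrist red extents u 357 419 v 290 346
wrist out 0 tip corners [[343, 281], [342, 275], [354, 271], [352, 265]]
wrist latched 0 tip corners [[342, 276], [341, 270], [352, 266], [351, 261]]
```

View pics/m7.png

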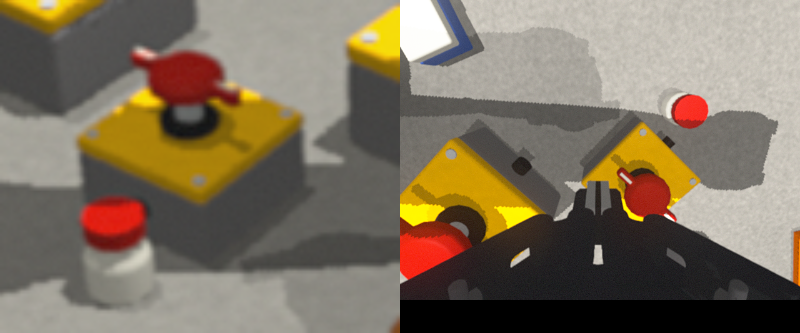

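The head is out (grey stem visible again), both wings are back at zero twist and the jar is undisturbed. Now I move over to the reset button at z ≈ 0.197, above the 130 mm bottle.

```bash
python3 -m inch '[[[-7,0,20],[0,0,0],0],[[-20,0,56],[0,0,0],0],[[-33,0,93],[0,0,0],0],[[-46,0,130],[0,0,0],0],[[-59,0,166],[0,0,0],0],[[-73,0,203],[0,0,0],0],[[-86,0,240],[0,0,0],0],[[-99,0,276],[0,0,0],0],[[-112,0,313],[0,0,0],0],[[-125,0,350],[0,0,0],0],[[-138,0,387],[0,0,0],0],[[-151,0,423],[0,0,0],0],[[-164,0,460],[0,0,0],0],[[-170.5,0,477],[0,0,0],0],[[-170.5,10,477],[0,0,0],0],[[-170.5,25,477],[0,0,0],0],[[-170.5,30,477],[0,0,0],0],[[-170.5,30,477],[0,0,0],0]]'; python3 s.py "(.5201,.2842,.092)"; python3 - <<'E'
from workcell import bot
import cv2
from h import *
w=bot.camera("wrist");s=bot.camera("scene")
for n,p in(("wrist",w),("scene",s)):
    print(n,proj(p,[.5201,.2842,.092]),[(d["confidence"],d["box"]) for d in bot.search_frame(p,"reset_top")])
a=cv2.resize(s["frame"][320:480,290:480,::-1],(400,333));b=cv2.copyMakeBorder(cv2.resize(w["frame"][:,:,::-1],(400,300)),0,33,0,0,0)
cv2.imwrite("pics/m8.png",cv2.hconcat([a,b]))
E
```

```text
time: 12.95
ee_pos: [0.5183, 0.2833, 0.1617]
tcp_rot: [-90.1, -0.2, -21.1]
wrist_force: [-0.0, -0.3, 0.7]
opening: -0.0001
12.95 [0.5183 0.2833 0.1617] [-90.1221  -0.1586 -21.1434] F [-0.0196 -0.254   0.6828] [ 0.0075 -0.0548  0.0043] open -7.034923171250284e-05 q [ 28.7622   9.705    7.5828  87.8691  -0.2    139.9058]
polar r,ang 0.5731643071165816 91.92270519274314 toolx ang -21.143411951451313
to target mm (tool) [ 1.2047 69.6536  1.6093]
wrist [320.20925678 254.84124856] [(0.88, [298.4, 218.9, 344.3, 267.8])]
scene [435.28682625 374.87888634] [(0.84, [426.9, 370.4, 448.4, 390.2])]
```

View pics/m8.png

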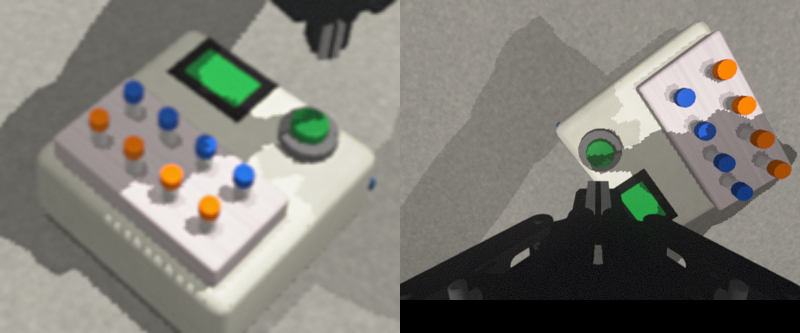

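Wrist and scene detections sit a few pixels from my projected point, so I triangulate the button before pressing.

```bash
python3 - <<'E'
from workcell import bot
import cv2
from h import *
from scipy.optimize import least_squares
np.set_printoptions(precision=4,suppress=True)
obs=[];
th=np.linspace(0,2*np.pi,40)
for n,(x0,y0,x1,y1) in(("wrist",(280,205,355,280)),("scene",(422,362,452,398)),("top",(108,220,140,250))):
    p=bot.camera(n);f=(p["frame"] if n!="top" else cv2.imread("pics/top0.png")[:,:,::-1]).astype(int)[y0:y1,x0:x1]
    m=(f[:,:,1]>1.5*f[:,:,0])&(f[:,:,1]>1.3*f[:,:,2])
    ys,xs=np.nonzero(m);e=np.array([xs.min()+x0,xs.max()+x0,ys.min()+y0,ys.max()+y0]);c=(xs.mean()+x0,ys.mean()+y0)
    print(n,m.sum(),"ext",e,"cen",c,"-> z.092",at(p,*c,.092)); obs.append((p,e))
    for X in([.5201,.2842,.092],):
        q=np.array([proj(p,[X[0]+.014*np.cos(t),X[1]+.014*np.sin(t),h]) for t in th for h in(.092,.08)]);print("  pred ext",q[:,0].min(),q[:,0].max(),q[:,1].min(),q[:,1].max())
def res(X):
    o=[]
    for p,e in obs:
        q=np.array([proj(p,[X[0]+.014*np.cos(t),X[1]+.014*np.sin(t),h]) for t in th for h in(.092,X[2])])
        o+=list(np.array([q[:,0].min(),q[:,0].max(),q[:,1].min(),q[:,1].max()])-e)
    return o
r=least_squares(res,[.52,.284,.085]);print(r.x,np.round(r.fun,1))
E
python3 s.py "(.5201,.2842,.092)" | tail -1
```

```text
wrist 1580 ext [297 341 224 268] cen (np.float64(319.0620253164557), np.float64(246.01455696202532)) -> z.092 [0.5222 0.29   0.092 ]
  pred ext 295.78863880786895 342.71283222820006 228.24357085798113 277.7726237025147
scene 249 ext [428 445 372 388] cen (np.float64(436.5421686746988), np.float64(380.140562248996)) -> z.092 [0.5246 0.2929 0.092 ]
  pred ext 425.106070741911 444.66653608056356 367.4828297476722 387.4022335220892
top 155 ext [119 132 228 241] cen (np.float64(125.53548387096774), np.float64(234.38064516129032)) -> z.092 [0.5197 0.2842 0.092 ]
  pred ext 118.53187917128726 135.0597194306804 227.34522155190172 242.22368115369943
[0.5218 0.2891 0.0875] [-1.6  1.6 -1.2  1.7 -1.3  0.9 -1.8 -0.9 -2.8 -0.8 -1.6 -0.4]
to target mm (tool) [ 0.8561 71.5639  0.0334]
```

```bash
python3 -m inch '[[[1,10,5],[0,0,0],0],[[1,25,5],[0,0,0],0],[[1,40,5],[0,0,0],0],[[1,55,5],[0,0,0],0],[[1,63,5],[0,0,0],0],[[1,68,5],[0,0,0],0],[[1,71,5],[0,0,0],0],[[1,73,5],[0,0,0],0],[[1,75,5],[0,0,0],0],[[1,75,5],[0,0,0],0]]'; python3 -m inch '[[[0,1,0],[0,0,0],0],[[0,2,0],[0,0,0],0],[[0,2,0],[0,0,0],0]]'; python3 s.py
```

```text
time: 14.3
ee_pos: [0.5222, 0.2888, 0.089]
tcp_rot: [-89.9, -0.3, -21.1]
wrist_force: [-1.6, -1.1, 2.2]
opening: 0.0001
time: 14.6
ee_pos: [0.5222, 0.2889, 0.0872]
tcp_rot: [-89.9, -0.3, -21.1]
wrist_force: [-2.1, -0.8, 4.2]
opening: -0.0001
14.6 [0.5222 0.2889 0.0872] [-89.9355  -0.3054 -21.0992] F [-2.0594 -0.7642  4.211 ] [-0.2543  0.4366  0.0079] open -7.170438696216251e-05 q [ 29.0427  10.6935   0.4917  79.553   -0.1931 140.1413]
polar r,ang 0.5785760816900056 91.51470423419292 toolx ang -21.09917565086143
```

```bash
python3 -m inch '[[[0,1,0],[0,0,0],0],[[0,1.5,0],[0,0,0],0],[[0,1.5,0],[0,0,0],0],[[0,1.5,0],[0,0,0],0]]'; python3 -m inch '[[[0,0.5,0],[0,0,0],0],[[0,1,0],[0,0,0],0],[[0,1,0],[0,0,0],0],[[0,1,0],[0,0,0],0]]'
```

```text
time: 15.0
ee_pos: [0.5222, 0.2889, 0.0861]
tcp_rot: [-89.9, -0.3, -21.1]
wrist_force: [-3.6, -1.9, 6.3]
opening: 0.0001
time: 15.4
ee_pos: [0.5222, 0.2889, 0.086]
tcp_rot: [-89.9, -0.3, -21.1]
wrist_force: [-4.9, -2.4, 9.6]
opening: -0.0001
```

It bottomed: z stopped at 86.0 mm, exactly 6 mm in, while the force rose from 6.3 to 9.6 N. Now I release and retreat.

```bash
python3 -m inch '[[[0,-2,0],[0,0,0],0],[[0,-5,0],[0,0,0],0],[[0,-9,0],[0,0,0],0],[[0,-20,0],[0,0,0],0],[[0,-40,0],[0,0,0],0],[[0,-60,0],[0,0,0],0],[[0,-80,0],[0,0,0],0],[[0,-80,0],[0,0,0],0],[[0,-80,0],[0,0,0],0]]'; python3 s.py; python3 - <<'E'
from workcell import bot
import cv2
s=bot.camera("scene");t=bot.camera("top")
for n in("bottle","jar","tipbox","reset_top","stop_top"): print(n,[[round(float(x)) for x in d["box"]] for d in bot.search_frame(s,n)])
a=s["frame"][110:480,170:480,::-1]
cv2.imwrite("pics/end.png",cv2.resize(a,None,fx=1.6,fy=1.6))
E
```

```text
time: 16.3
ee_pos: [0.5221, 0.2891, 0.1663]
tcp_rot: [-89.8, -0.4, -21.1]
wrist_force: [0.2, 0.7, -0.4]
opening: 0.0001
16.3 [0.5221 0.2891 0.1663] [-89.8466  -0.3804 -21.098 ] F [ 0.178   0.6589 -0.4483] [-0.032   0.0064 -0.0018] open 0.00013533447626493374 q [ 29.0677  10.2125   8.6731  88.0991  -0.1939 140.1646]
polar r,ang 0.5788008182035487 91.52688335520003 toolx ang -21.09803670743109
bottle [[324, 248, 358, 311], [252, 183, 284, 204]]
jar [[234, 226, 256, 264]]
tipbox [[379, 240, 428, 292]]
reset_top [[427, 371, 446, 391]]
stop_top [[336, 149, 386, 174], [249, 185, 282, 203], [203, 122, 244, 141]]
```

The boxes match those at the start, so I hand in.

```bash
python3 -c "
from workcell import bot
print(bot.job_done())"
```

```text
the job is handed in; nothing more can be done
None
```

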